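# Close the blade tin and take off only its outer lid

### The job

Pick up the two nested lids together by the dark wooden grip bar of the inner lid and lower them gently onto the open blue blade tin, so that the inner lid plugs the mouth fully home, and let go of the bar. Then take the red outer lid by its sides and lift it alone, level and straight up off the grip bar, leaving the inner lid seated and undisturbed in the tin. Finish still holding the red lid level and still over the tin, its lower edge a few centimetres above the top of the grip bar, and do not put it down; leave the other things on the bench where they are.

Things in the scene. Friction and masses are not known exactly. Their poses are not given: they have to be found in the camera images.
- blade_tin: oblong blue tin, open at the top, fixed to the bench: 46 mm (its x) by 94 mm (its y), 62 mm high, walls 3 mm, mouth 40 x 88 mm, inner floor 3 mm up. Cork and a few blades lie on the floor (looks only). Origin at the centre of its underside, z up. The lids fit either way round (yaw or yaw + pi)
- tin_mouth (a point): centre of the tin's mouth, at the height of the rim, 62 mm above the bench
- inner_lid: loose inner lid, about 0.25 kg. From below: cork plug 36 (x) x 84 (y) x 14 mm, its lowest 8 mm sloping in 4 mm a side; brass flange 47 x 94 mm, 16 mm thick, to rest on the tin's rim; upright dark wooden grip bar 12 (x) x 30 (y) x 28.5 mm. Stands on its plug at the start. Origin: centre of the plug's underside, z up; fully home it is 48 mm above the tin's origin (2 mm side play)
- grip_bar (a point): centre of the top of the inner lid's grip bar, 58.5 mm above the inner lid's origin; the bar stands 26 mm above the outer lid's top
- outer_lid: loose red outer lid, about 0.1 kg: cover 58 (x) x 105 (y) x 16.5 mm, walls and top 2.5 mm, window 20 x 38 mm in its top for the grip bar. Rides loosely on the inner lid's flange (3 mm side play), lifts off freely; grip its long sides, across x. Origin: centre of its lower edge, z up; nested it is 16 mm above the inner lid's origin (64 mm above the bench when on the tin)
- glue_bottle: bystander: white glue bottle with orange tip, 49 mm across, 156 mm high; origin at the centre of its underside
- drop_bottle: bystander: small grey-blue dropper bottle with white tip, 32 mm across, 88 mm high; origin at the centre of its underside
- sand_block: bystander: sanding block 39 x 72 x 27 mm; origin at the centre of its underside
Not all that is in view belongs to the job. Of the things shaped like the outer_lid, the red one is meant.

How it is judged:
By the outcome, as a careful person would: the job done as asked, in the order asked, and still so for the second after the job is handed in, while the arm keeps its last pose, push and grip.
It also fails if it takes over 48 s, if anything falls off the work surface, if the arm or the gripper's body presses on something with over 40 N, if the wrist force passes 120 N, or if a joint passes its speed limit or range.

### The arm

A 6-joint arm with a two-finger parallel gripper is mounted at the origin on a cart in front of the work surface, level with it; the furniture and walls round the work are solid. World frame = base frame: x ahead of the robot, y to its left, z up, the work surface at z = 0. Lengths are in mm, angles in rad, forces in N, time in s.
With the tool pointing down it reaches from about 350 to 875 mm from the base axis. Payload 4.2 kg.
Tool frame: the origin (TCP) lies between the finger pads; the fingertips stand 14 mm ahead of it and the grasp point (between the pads) lies 5 mm behind it; z points along the fingers, y is the line along which they close (so a half turn about z gives the same grasp; the last joint's range is limited). The gripper opens to 85 mm and grips with 20 to 120 N. Pads are 22 mm wide; open, the fingers measure 114 mm over their backs; the gripper's body (76 mm by 85 mm) begins 54 mm behind the grasp point. The pads swing forward as they close: fully open they stand 13 mm farther back than shut.
Start: joints at [0.259, 0.385, 0.008, 0, -1.194, -0.259], TCP at [624.979, 0.025, 245.312] pointing down, gripper open.
Joint ranges: [-3.14, 3.14], [-1.21, 2.06], [-1.07, 1.41], [-3.16, 2.05], [-2.99, -0.16], [-3.1, 3.1]. Speed limits (rad/s): [2.79, 2.79, 3.14, 3.14, 3.14, 3.14].

### API

Orientations are given as a unit quaternion [x, y, z, w].
In Python, from bench import * gives the robot as it stands.
- The arm moves only by the tool carry_out, never from a script. Its argument "motion" is a list of rows, each a list of 7 numbers: the turn, a rotation vector about the tool's x, y, z in rad, then the shift along the tool's x, y, z in mm, then the opening, from -1 (shut) to 1 (fully open), so that 0 is half open. A call has 1 to 5 rows; each row is the pose to reach, as a shift and turn from the pose commanded when the call began, along the tool's axes at that moment; what a row does not reach only later rows make up. A row lasts 1/8 s, in which the tool goes at most 62.5 mm and 10.7 degrees, less where a joint would pass 70% of its speed; a pose out of reach is approached as far as the arm can. A call with a gripper value outside its range is refused whole. The fingers move at their own pace and stop on an object; the grip force is fixed at half the most. Time passes only in rows, so rows that repeat a pose let the fingers close. It gives the time, the measured TCP pose, the force, the opening and the grip force at its end, in the units of the state.
- read_state(): the state, without advancing time (a new reading comes with each control period).
- get_image(name): name is "scene" or "side" or "wrist"; returns a dict with "color" (420x560x3 uint8, blue, green, red), "mtx" (3x3 intrinsics, pixels), "position" and "orientation" of the camera in the world. Camera axes: x right, y down, z forward; pixel columns grow to the right and rows downward; lengths in mm; the calibration is good to about 2 mm. A picture is of the moment at which its call begins. There is no depth.
- job_done(): hands the job in; it is judged then, once.
The state is a dict: "clock": time; "joints": joint angles; "joint_vel": joint speeds; "joint_efforts": joint torques, N m; "position": TCP position; "ee_rot": TCP orientation; "contact_force": force on the tool from outside, world axes, zero at the start; "wrist_torque": the same for the moment, N m; "gripper_width": finger opening in mm; "grasp_force": force on a finger pad.
Only numpy, scipy, OpenCV 4.12 (cv2) and the standard library are available. Lean on these libraries where they do the work, as an engineer would, in place of code of your own. Each camera call takes 0.05 s, during which the arm holds its last target. There are 200 camera calls.

## Working session

There is one attempt and no reset: what is moved stays moved. The work goes in short steps, Python scripts to look and compute and a tool call to move; the robot and the scene stay as the last step left them, time stands still between calls to the robot, and variables do not carry over. Pictures are saved under pics/ and viewed, at most 10 in all, crops included, and the job is handed in when it is done.

Besides the shell and the picture viewer there is one more tool, called after ">>>" by a JSON object that holds its "api" and its "payload". carry_out: Moves the arm, as the interface text tells. Its arguments: {"type":"object","properties":{"motion":{"type":"array"}},"required":["motion"]}

```bash
mkdir -p pics; cat > h.py <<'E'
from bench import *
import numpy as np, cv2
from scipy.spatial.transform import Rotation as R
def ray(im,u,v):
    d=np.linalg.inv(im["mtx"])@np.array([u,v,1.0]); return np.array(im["position"]),R.from_quat(im["orientation"]).as_matrix()@d
def onz(im,u,v,z):
    p,d=ray(im,u,v); return p+d*(z-p[2])/d[2]
def proj(im,P):
    c=R.from_quat(im["orientation"]).as_matrix().T@(np.array(P)-np.array(im["position"])); q=im["mtx"]@c; return q[:2]/q[2]
E
python3 - <<'E'
from h import *
s=read_state();print(s["clock"],s["position"],s["ee_rot"],s["contact_force"],s["gripper_width"])
a=[]
for n in("scene","wrist"):
    im=get_image(n);cv2.imwrite(f"pics/{n}0.png",im["color"]);print(n,im["position"],im["orientation"],im["mtx"].tolist())
E
```

```text
0.0 [6.24434110e+02 2.34205569e-02 2.44186437e+02] [-0.70703669  0.70717597  0.00076683 -0.00081984] [0.12591587 0.57937024 0.27216805] 85.58512410269331
scene [888.77881473 514.31058876 804.20706699] [ 0.32588439  0.90367791 -0.26258038 -0.0906485 ] [[405.408073617754, 0.0, 282.5025977504422], [0.0, 405.408073617754, 207.1762570773915], [0.0, 0.0, 1.0]]
wrist [624.97495952 -81.89301498 373.41780671] [-4.75856714e-04  9.86473707e-01  1.63914513e-01 -1.19649842e-03] [[369.69018713231935, 0.0, 277.29488975571826], [0.0, 369.69018713231935, 214.36661533482197], [0.0, 0.0, 1.0]]
```

View pics/scene0.png

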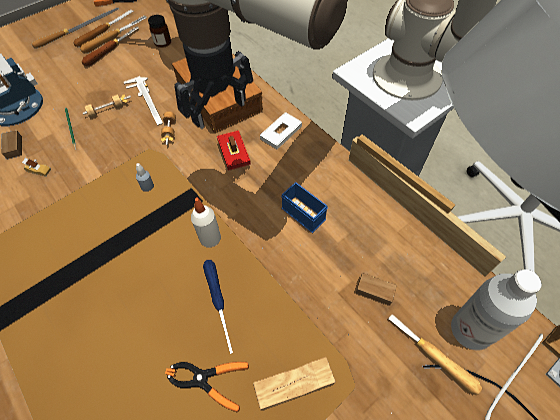

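View pics/wrist0.png

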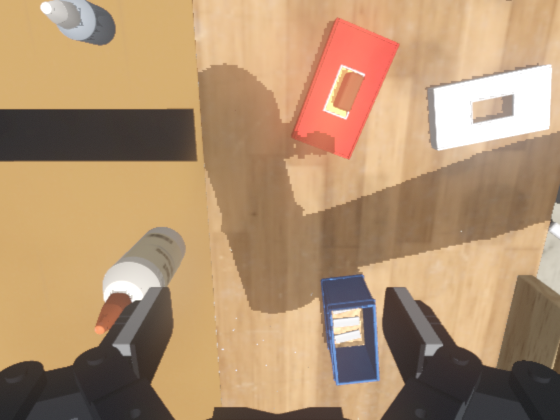

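Wrist view: the two lid-shaped things are the red one at (346,88), with a dark bar through its window, and the white one at (492,108), with an empty window. The red one fits the description. The tin is at (350,328) and the glue bottle at (145,270). Next I'll take an enlarged crop and a first measurement.

```bash
cat >> h.py <<'E'
def mask(im,c):
    h=cv2.cvtColor(im["color"],cv2.COLOR_BGR2HSV)
    if c=="red": m=(cv2.inRange(h,(0,190,90),(5,255,255))|cv2.inRange(h,(174,190,90),(180,255,255)))
    else: m=cv2.inRange(h,(105,120,40),(125,255,255))
    return m
def rect(im,c,z):
    m=mask(im,c); m=cv2.morphologyEx(m,cv2.MORPH_OPEN,np.ones((3,3)))
    cs,_=cv2.findContours(m,cv2.RETR_EXTERNAL,cv2.CHAIN_APPROX_NONE); k=max(cs,key=cv2.contourArea)
    P=np.array([onz(im,*p[0],z)[:2] for p in k],np.float32)
    (cx,cy),(w,h),a=cv2.minAreaRect(P)
    if w>h:a+=90   # a: direction of short side deg
    return np.round([cx,cy,w,h,((a+90)%180)-90],1), k
E
python3 - <<'E'
from h import *
im=get_image("wrist")
for c,z in(("red",32.5),("blue",62)):
    r,k=rect(im,c,z); print(c,r,k[:,0].min(0),k[:,0].max(0))
cv2.imwrite("pics/crop.png",cv2.resize(im["color"][0:170,270:560],None,fx=2.5,fy=2.5,interpolation=cv2.INTER_CUBIC))
E
```

```text
Traceback (most recent call last):
  File "h.py", line 17, in rect
    cs,_=cv2.findContours(m,cv2.RETR_EXTERNAL,cv2.CHAIN_APPROX_NONE); k=max(cs,key=cv2.contourArea)
                                                                        ~~~^^^^^^^^^^^^^^^^^^^^^^^^
ValueError: max() iterable argument is empty
```

```bash
sed -i 's/(0,190,90),(5,/(0,150,60),(8,/; s/(174,190,90)/(172,150,60)/' h.py
python3 - <<'E'
from h import *
im=get_image("wrist")
print(cv2.cvtColor(im["color"],cv2.COLOR_BGR2HSV)[[60,130,88],[350,320,380]])
cv2.imwrite("pics/crop.png",cv2.resize(im["color"][0:170,270:560],None,fx=2.5,fy=2.5,interpolation=cv2.INTER_CUBIC))
for c,z in(("red",32.5),("blue",62)):
    r,k=rect(im,c,z); print(c,r,k[:,0].min(0),k[:,0].max(0))
E
```

```text
[[  4 143 255]
 [  5 148 255]
 [  8 132 234]]
red [546.2 -72.  104.7  27.8 -11.4] [337  33] [397 157]Traceback (most recent call last):
  File "<stdin>", line 6, in <module>
  File "h.py", line 17, in rect
    cs,_=cv2.findContours(m,cv2.RETR_EXTERNAL,cv2.CHAIN_APPROX_NONE); k=max(cs,key=cv2.contourArea)
                                                                        ~~~^^^^^^^^^^^^^^^^^^^^^^^^
ValueError: max() iterable argument is empty
```

View pics/crop.png

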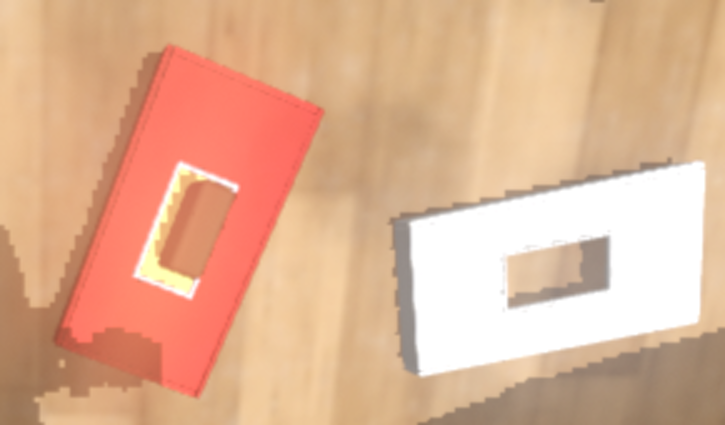

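The crop confirms it: the red lid has the brown bar standing in its window at crop (200,228), and the white one's window is empty. The brightness varies between pictures, so I'll switch the masks to colour ratios.

```bash
cat >> h.py <<'E'
def mask(im,c):
    b,g,r=[x.astype(float)+1 for x in cv2.split(im["color"])]
    if c=="red": m=(r>1.6*g)&(g<1.35*b)&(r>60)
    else: m=(b>1.35*r)&(b>1.15*g)&(b>40)
    return m.astype(np.uint8)*255
def corners(k,eps=0.03):
    k=cv2.convexHull(k); return cv2.approxPolyDP(k,eps*cv2.arcLength(k,True),True)[:,0]
E
python3 - <<'E'
from h import *
im=get_image("wrist")
for c,z in(("red",32.5),("blue",62)):
    r,k=rect(im,c,z); print(c,r); q=corners(k); print(q.tolist(),[onz(im,*p,z)[:2].round(1).tolist() for p in q])
E
```

```text
red [567.1 -78.7 104.9  59.2 -20.3]
[[337, 18], [398, 43], [349, 158], [293, 138]] [[575.4, -136.7], [523.0, -117.9], [558.0, -20.6], [610.3, -38.8]]
blue [532.  164.1  29.3  94.8   0. ]
[[374, 304], [379, 378], [351, 382], [361, 305]] [[530.4, 116.7], [517.4, 206.3], [546.5, 211.5], [542.9, 117.8]]
```

>>> {"api": "carry_out", "payload": {"motion": [[0,0,0,-45,31,0,1],[0,0,0,-95,65,0,1],[0,0,0,-125,88,0,1],[0,0,0,-130,92,0,1],[0,0,0,-130,92,0,1]]}}

```text
clock: 0.88
position: [533.1, 130.1, 245.5]
ee_rot: [0.707, -0.707, 0.0, -0.0]
contact_force: [0.3, 0.4, -1.1]
gripper_width: 85.3
grasp_force: 0.0
```

```bash
python3 - <<'E'
from h import *
im=get_image("wrist"); s=read_state(); print(s["clock"],s["position"],s["ee_rot"])
cv2.imwrite("pics/w2.png",im["color"])
r,k=rect(im,"blue",62); print(r); q=corners(k); print(q.tolist(),[onz(im,*p,62)[:2].round(1).tolist() for p in q])
E
```

```text
0.925 [533.39593413 129.64232101 245.32272509] [-7.06996121e-01  7.07217415e-01 -1.08586989e-04  2.01503745e-05]
[774.3 165.   92.8  22.2 -20.6]
[[17, 177], [28, 195], [14, 267], [5, 268], [2, 188]] [[758.2, 121.5], [752.2, 137.6], [780.5, 207.9], [789.2, 209.0], [773.5, 131.3]]
```

View pics/w2.png

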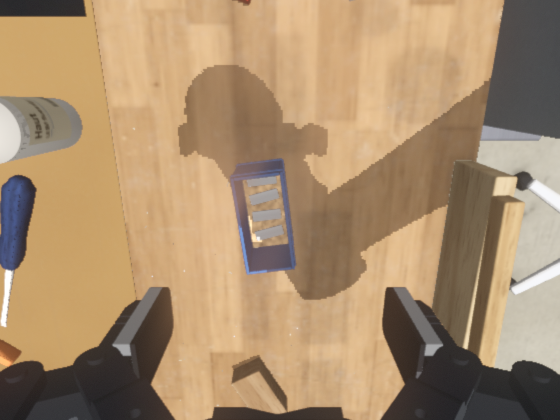

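The tin is at about (265,217), with rim corners near (234,177), (285,171), (296,268) and (247,273). The near outer wall also shows above the rim, so I'll enlarge this for exact corners.

```bash
python3 - <<'E'
from h import *
im=cv2.imread("pics/w2.png")
cv2.imwrite("pics/w2c.png",cv2.resize(im[150:285,220:310],None,fx=4.4,fy=4.4,interpolation=cv2.INTER_CUBIC))
E
```

```text
(no output)
```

View pics/w2c.png

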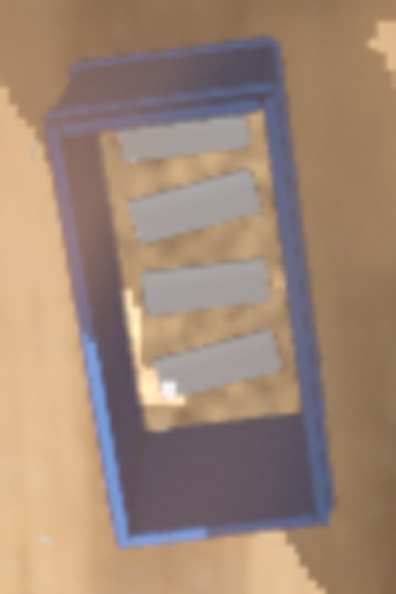

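```bash
python3 - <<'E'
from h import *
im=get_image("wrist")
c=np.array([(48,118),(282,93),(330,522),(120,546)])/4.4+[220,150]-.4
P=np.array([onz(im,*p,62)[:2] for p in c]);print(P.round(1))
print("centre",P.mean(0),"sides",[np.linalg.norm(P[i]-P[i-1]).round(1) for i in range(4)])
d=P[2]+P[3]-P[0]-P[1];e=P[0]+P[3]-P[1]-P[2];print("long",np.degrees(np.arctan2(d[1],d[0])),"short",np.degrees(np.arctan2(e[1],e[0])))
E
```

```text
[[573.9 120. ]
 [528.1 115. ]
 [517.2 208. ]
 [562.2 213.8]]
centre [545.34741369 164.20749326] sides [np.float64(94.6), np.float64(46.1), np.float64(93.7), np.float64(45.4)]
long 96.9019730576569 short 6.7958961414937775
```

>>> {"api": "carry_out", "payload": {"motion": [[0,0,0.09,60,-5,0,1],[0,0,0.2,120,-11,0,1],[0,0,0.3,180,-16,0,1],[0,0,0.35,235,-22,0,1],[0,0,0.35,241,-22,0,1]]}}

```text
clock: 1.6
position: [555.0, -115.4, 244.7]
ee_rot: [-0.57, 0.821, 0.0, -0.0]
contact_force: [-0.5, 0.7, -0.0]
gripper_width: 85.5
grasp_force: 0.0
```

```bash
python3 - <<'E'
from h import *
im=get_image("wrist"); s=read_state(); print(s["clock"],s["position"],s["ee_rot"])
r,k=rect(im,"red",32.5); print(r); q=corners(k); print(q.tolist(),[onz(im,*p,32.5)[:2].round(1).tolist() for p in q])
cv2.imwrite("pics/w3.png",im["color"])
x,y=k[:,0].min(0)
cv2.imwrite("pics/w3c.png",cv2.resize(im["color"][y-10:y+170,x-20:x+120],None,fx=3.3,fy=3.3,interpolation=cv2.INTER_CUBIC)); print(x-20,y-10)
E
```

```text
1.65 [ 554.89856518 -114.37559977  244.67221884] [-5.71052645e-01  8.20913256e-01  1.85728711e-04 -5.17956071e-04]
[565.8 -79.7 106.5  57.9 -20.3]
[[306, 163], [307, 266], [252, 265], [249, 169]] [[523.8, -120.9], [557.4, -19.8], [609.8, -40.5], [575.7, -134.1]]
229 153
```

View pics/w3c.png

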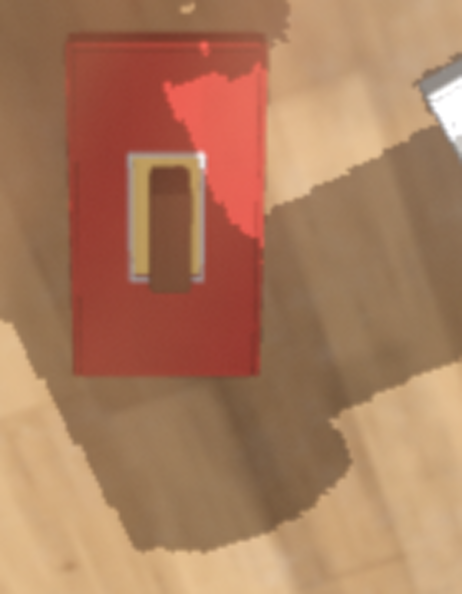

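The picture shows the red top with crop corners (67,43), (268,43), (260,375) and (74,375). The bar's top face spans (148,191) to (190,292), roughly centred in the window.

```bash
cat >> h.py <<'E'
def quad(im,c,z):
    P=np.array([onz(im,*p,z)[:2] for p in c])
    d=P[2]+P[3]-P[0]-P[1]; e=P[0]+P[3]-P[1]-P[2]
    print("centre",P.mean(0).round(1),"sides",[np.linalg.norm(P[i]-P[i-1]).round(1) for i in range(4)],"long",np.degrees(np.arctan2(d[1],d[0])).round(1),"short",np.degrees(np.arctan2(e[1],e[0])).round(1))
    return P.mean(0)
def tool(s,P):  # tool-frame shift to reach world point xyz
    return R.from_quat(s["ee_rot"]).inv().apply(np.array(P)-np.array(s["position"])).round(1)
E
python3 - <<'E'
from h import *
im=get_image("wrist"); s=read_state()
f=lambda L:np.array(L)/3.3+[229,153]-.4
quad(im,f([(67,43),(268,43),(260,375),(74,375)]),32.5)
b=quad(im,f([(148,191),(190,191),(190,292),(150,292)]),58.5)
print(tool(s,[*b,48.5]), tool(s,[*b,90]))
E
```

```text
centre [565.9 -77.2] sides [np.float64(104.2), np.float64(56.9), np.float64(104.3), np.float64(57.8)] long 69.7 short -20.3
centre [564.9 -78.7] sides [np.float64(29.8), np.float64(11.4), np.float64(29.8), np.float64(11.2)] long 70.4 short -20.3
[-35.6   2.3 196.3] [-35.6   2.4 154.8]
```

>>> {"api": "carry_out", "payload": {"motion": [[0,0,0,-36,2.3,40,0],[0,0,0,-36,2.3,100,0],[0,0,0,-36,2.3,145,0],[0,0,0,-36,2.3,170,0],[0,0,0,-36,2.3,180,0]]}}

```text
clock: 2.33
position: [564.5, -75.5, 63.7]
ee_rot: [-0.574, 0.819, 0.001, -0.001]
contact_force: [0.4, 1.1, 0.6]
gripper_width: 42.8
grasp_force: 0.0
```

>>> {"api": "carry_out", "payload": {"motion": [[0,0,0,0,0,10,0],[0,0,0,0,0,16,0],[0,0,0,0,0,16,0],[0,0,0,0,0,16,-0.4],[0,0,0,0,0,16,-0.6]]}}

```text
clock: 2.95
position: [565.5, -76.4, 49.9]
ee_rot: [-0.573, 0.819, -0.0, 0.001]
contact_force: [-0.5, 0.2, -0.6]
gripper_width: 17.0
grasp_force: 0.0
```

```bash
python3 - <<'E'
from h import *
s=read_state(); print(s["clock"],s["position"],s["contact_force"],s["gripper_width"])
im=get_image("side"); c=proj(im,s["position"]); print(c)
x,y=int(c[0]),int(c[1]); x=min(max(x,90),470);y=min(max(y,70),350)
cv2.imwrite("pics/s4.png",cv2.resize(im["color"][y-70:y+70,x-90:x+90],None,fx=4,fy=4,interpolation=cv2.INTER_CUBIC))
E
```

```text
2.95 [565.50036083 -76.38239197  49.90553956] [-0.48161862  0.20714574 -0.561367  ] 17.000859472330077
[255.9305348  264.18799798]
```

View pics/s4.png

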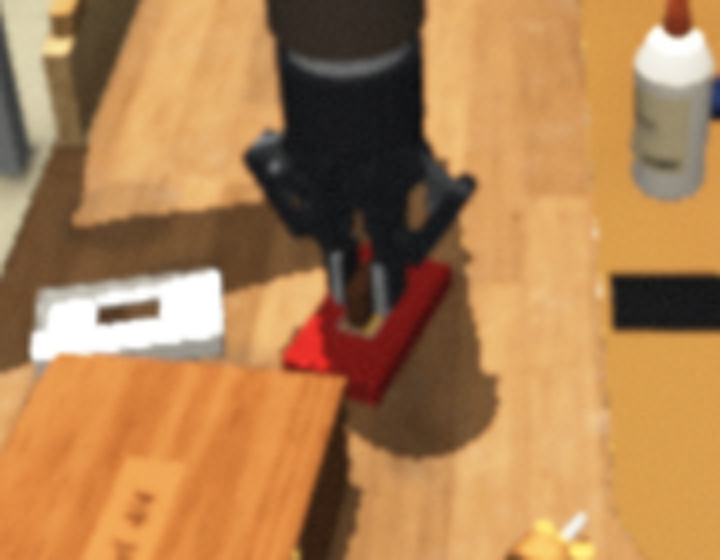

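The side view shows the bar between the two fingers, with the tips just clear of the red top. I'll close the gripper.

>>> {"api": "carry_out", "payload": {"motion": [[0,0,0,0,0,1,-0.8],[0,0,0,0,0,1,-1],[0,0,0,0,0,1,-1],[0,0,0,0,0,1,-1],[0,0,0,0,0,1,-1]]}}

```text
clock: 3.62
position: [565.7, -76.4, 49.5]
ee_rot: [-0.573, 0.819, -0.0, 0.0]
contact_force: [-0.7, -0.5, 5.7]
gripper_width: 10.5
grasp_force: 58.6
```

>>> {"api": "carry_out", "payload": {"motion": [[0,0,0,0,0,-8,-1],[0,0,0,0,0,-25,-1],[0,0,0,0,0,-50,-1],[0,0,0,0,0,-80,-1],[0,0,0,0,0,-110,-1]]}}

```text
clock: 4.25
position: [564.3, -76.3, 158.5]
ee_rot: [-0.573, 0.82, 0.001, -0.001]
contact_force: [0.7, -0.3, -3.7]
gripper_width: 10.9
grasp_force: 58.8
```

Weight confirmed (about 3.5 N). Now carry the lids over the tin and turn to its yaw.

>>> {"api": "carry_out", "payload": {"motion": [[0,0,-0.04,-18,8,0,-1],[0,0,-0.1,-50,23,0,-1],[0,0,-0.18,-88,41,0,-1],[0,0,-0.26,-125,58,0,-1],[0,0,-0.33,-155,72,0,-1]]}}

```text
clock: 4.88
position: [548.9, 95.9, 156.4]
ee_rot: [-0.701, 0.713, 0.001, -0.001]
contact_force: [1.1, -1.0, -3.7]
gripper_width: 11.0
grasp_force: 58.8
```

```bash
python3 - <<'E'
from h import *
s=read_state(); print(s["clock"],s["position"],s["gripper_width"])
print(tool(s,[545.0,166.6,158.5]))
t=R.from_quat(s["ee_rot"]).as_matrix(); y=-t[:,1]; print(6.8-np.degrees(np.arctan2(y[1],y[0])))
E
```

```text
4.875 [548.87551739  95.93595911 156.39033922] 10.954933661001965
[-70.6   5.   -2.1]
7.720307849046024
```

>>> {"api": "carry_out", "payload": {"motion": [[0,0,-0.06,-28,3,0,-1],[0,0,-0.11,-52,5,0,-1],[0,0,-0.135,-67,6.5,0,-1],[0,0,-0.139,-72.5,7,0,-1],[0,0,-0.139,-72.5,7,0,-1]]}}

```text
clock: 5.5
position: [544.8, 166.4, 157.8]
ee_rot: [0.748, -0.664, -0.0, 0.001]
contact_force: [0.3, -0.0, -3.0]
gripper_width: 10.9
grasp_force: 58.8
```

>>> {"api": "carry_out", "payload": {"motion": [[0,0,0,0,0,5,-1],[0,0,0,0,0,15,-1],[0,0,0,0,0,25,-1],[0,0,0,0,0,30,-1],[0,0,0,0,0,30,-1]]}}

```text
clock: 6.12
position: [544.9, 166.3, 127.6]
ee_rot: [0.748, -0.664, -0.0, 0.001]
contact_force: [0.1, -0.4, -3.1]
gripper_width: 10.8
grasp_force: 58.8
```

```bash
python3 - <<'E'
from h import *
s=read_state(); print(s["clock"],s["position"],s["gripper_width"])
print(tool(s,[545.0,166.6,97.5]))
t=R.from_quat(s["ee_rot"]).as_matrix(); y=-t[:,1]; print(6.8-np.degrees(np.arctan2(y[1],y[0])))
out=[]
for n in("scene","side"):
    im=get_image(n); c=proj(im,[545,165,75]).astype(int); print(c)
    h=45;x=min(max(c[0],h),560-h);yy=min(max(c[1],h),420-h)
    out.append(cv2.resize(im["color"][yy-h:yy+h,x-h:x+h],(400,400),interpolation=cv2.INTER_CUBIC))
cv2.imwrite("pics/p5.png",np.hstack(out))
E
```

```text
6.125 [544.91805247 166.3244542  127.63721205] 10.788525539976145
[-0.3 -0.1 30.1]
-0.008780004866603797
[304 196]
[255 197]
```

View pics/p5.png

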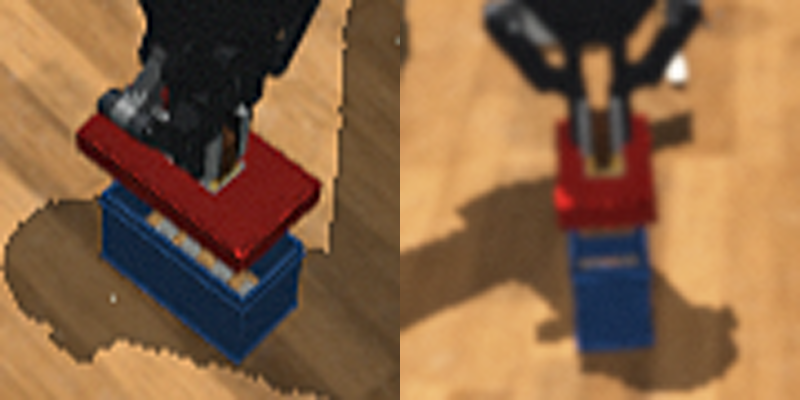

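Both views show the lids level above the tin, roughly aligned. I'll check the side play numerically in both views.

```bash
python3 - <<'E'
from h import *
def ext(im,c,box):
    m=mask(im,c); z=np.zeros_like(m); x0,x1,y0,y1=box; z[y0:y1,x0:x1]=m[y0:y1,x0:x1]
    z=cv2.morphologyEx(z,cv2.MORPH_OPEN,np.ones((2,2)))
    cs,_=cv2.findContours(z,cv2.RETR_EXTERNAL,cv2.CHAIN_APPROX_NONE);k=max(cs,key=cv2.contourArea)[:,0]
    return k.min(0),k.max(0)
def box(cx,cy,a,w,l,z0,z1):
    r=R.from_euler("z",a,degrees=True).as_matrix()[:2,:2]
    return [(*(r@[sx*w/2,sy*l/2]+[cx,cy]),z) for sx in(-1,1) for sy in(-1,1) for z in(z0,z1)]
for n in("scene","side"):
    im=get_image(n); c=proj(im,[545,165,75]).astype(int); b=(c[0]-55,c[0]+55,c[1]-55,c[1]+60)
    for col,bx in(("red",box(545.3,164.2,6.8,58,105,94.1,110.6)),("blue",box(545.3,164.2,6.8,46,94,0,62))):
        q=np.array([proj(im,p) for p in bx]); print(n,col,*ext(im,col,b),"pred",q.min(0).round(1),q.max(0).round(1))
    o=proj(im,[545.3,164.2,62]); print("mm->px", [(proj(im,[545.3+10*(i==0),164.2+10*(i==1),62+10*(i==2)])-o).round(1).tolist() for i in range(3)])
E
```

```text
scene red [278 178] [331 209] pred [277.3 164.9] [333.3 213.9]
scene blue [283 193] [327 232] pred [281.4 181.1] [327.4 232.5]
mm->px [[-3.5, 2.5], [3.0, 2.9], [0.2, -2.5]]
side red [246 180] [267 204] pred [243.7 176.6] [267.  203.1]
side blue [250 212] [267 231] pred [247.  192.7] [266. 231.]
mm->px [[3.6, -0.0], [0.3, -1.9], [-0.2, -3.1]]
```

Predicted and seen agree to about a pixel, well within the chamfer. Lower slowly, watching the force.

>>> {"api": "carry_out", "payload": {"motion": [[0,0,0,0,0,5,-1],[0,0,0,0,0,10,-1],[0,0,0,0,0,14,-1],[0,0,0,0,0,17,-1],[0,0,0,0,0,19,-1]]}}

```text
clock: 6.95
position: [545.1, 166.5, 109.0]
ee_rot: [0.748, -0.664, -0.0, 0.0]
contact_force: [0.7, -0.1, -2.0]
gripper_width: 11.0
grasp_force: 58.8
```

>>> {"api": "carry_out", "payload": {"motion": [[0,0,0,0,0,1.5,-1],[0,0,0,0,0,3,-1],[0,0,0,0,0,4,-1],[0,0,0,0,0,5,-1],[0,0,0,0,0,5,-1]]}}

```text
clock: 7.58
position: [545.1, 166.5, 104.3]
ee_rot: [0.748, -0.664, -0.0, 0.0]
contact_force: [0.0, 0.2, -3.4]
gripper_width: 11.0
grasp_force: 58.8
```

>>> {"api": "carry_out", "payload": {"motion": [[0,0,0,0,0,1,-1],[0,0,0,0,0,2,-1],[0,0,0,0,0,3,-1],[0,0,0,0,0,4,-1],[0,0,0,0,0,4,-1]]}}

```text
clock: 8.2
position: [545.1, 166.5, 100.2]
ee_rot: [0.748, -0.664, -0.0, 0.0]
contact_force: [-0.2, 0.2, -3.1]
gripper_width: 11.0
grasp_force: 58.8
```

>>> {"api": "carry_out", "payload": {"motion": [[0,0,0,0,0,0.5,-1],[0,0,0,0,0,1,-1],[0,0,0,0,0,1.5,-1],[0,0,0,0,0,2,-1],[0,0,0,0,0,2,-1]]}}

```text
clock: 8.82
position: [545.1, 166.5, 98.3]
ee_rot: [0.748, -0.664, -0.0, 0.0]
contact_force: [-0.4, 0.5, -3.6]
gripper_width: 10.6
grasp_force: 58.8
```

>>> {"api": "carry_out", "payload": {"motion": [[0,0,0,0,0,0.3,-1],[0,0,0,0,0,0.5,-1],[0,0,0,0,0,0.7,-1],[0,0,0,0,0,0.8,-1],[0,0,0,0,0,0.8,-1]]}}

```text
clock: 9.45
position: [545.2, 166.6, 97.7]
ee_rot: [0.748, -0.664, 0.0, -0.0]
contact_force: [-0.5, -0.3, -1.4]
gripper_width: 10.9
grasp_force: 59.1
```

>>> {"api": "carry_out", "payload": {"motion": [[0,0,0,0,0,0.2,-1],[0,0,0,0,0,0.4,-1],[0,0,0,0,0,0.5,-1],[0,0,0,0,0,0.6,-1],[0,0,0,0,0,0.6,-1]]}}

```text
clock: 10.07
position: [545.3, 166.6, 97.6]
ee_rot: [0.748, -0.664, 0.0, -0.0]
contact_force: [-2.8, -0.4, 5.3]
gripper_width: 10.8
grasp_force: 60.0
```

Seated (force rising at z 97.6). Release.

>>> {"api": "carry_out", "payload": {"motion": [[0,0,0,0,0,0,-0.7],[0,0,0,0,0,0,-0.5],[0,0,0,0,0,0,-0.4],[0,0,0,0,0,0,-0.3],[0,0,0,0,0,0,-0.3]]}}

```text
clock: 10.7
position: [545.2, 166.6, 96.9]
ee_rot: [0.748, -0.664, 0.0, -0.0]
contact_force: [0.4, -0.3, 0.3]
gripper_width: 30.1
grasp_force: 0.0
```

>>> {"api": "carry_out", "payload": {"motion": [[0,0,0,0,0,-8,0],[0,0,0,0,0,-25,0.5],[0,0,0,0,0,-45,1],[0,0,0,32,0,-60,1],[0,0,0,32,0,-80,1]]}}

```text
clock: 11.32
position: [548.7, 133.3, 177.8]
ee_rot: [0.747, -0.664, -0.0, 0.0]
contact_force: [0.5, 0.7, 0.3]
gripper_width: 85.4
grasp_force: 0.0
```

>>> {"api": "carry_out", "payload": {"motion": [[0,0,0,0,0,-40,1],[0,0,0,0,0,-65,1],[0,0,0,0,0,-67,1],[0,0,0,0,0,-67,1]]}}

```text
clock: 11.82
position: [548.4, 134.7, 243.4]
ee_rot: [0.748, -0.664, -0.0, 0.0]
contact_force: [0.1, -0.2, 0.4]
gripper_width: 85.3
grasp_force: 0.0
```

```bash
python3 - <<'E'
from h import *
im=get_image("wrist"); s=read_state(); print(s["clock"],s["position"],s["ee_rot"])
r,k=rect(im,"red",80.5); print(r); q=corners(k); print(q.tolist(),[onz(im,*p,80.5)[:2].round(1).tolist() for p in q])
x,y=k[:,0].min(0); print(x-30,y-20)
a=cv2.resize(im["color"][y-20:y+180,x-30:x+110],None,fx=2.8,fy=2.8,interpolation=cv2.INTER_CUBIC)
im=get_image("scene"); c=proj(im,[545,165,75]).astype(int);a2=cv2.resize(im["color"][c[1]-50:c[1]+50,c[0]-35:c[0]+35],(392,560),interpolation=cv2.INTER_CUBIC)
cv2.imwrite("pics/p6.png",np.hstack([a,a2]))
E
```

```text
11.875 [548.2511394  134.56547877 242.83004962] [ 7.47828381e-01 -6.63891273e-01 -5.56633513e-04  8.83029669e-04]
[547.  160.1  57.7 106.3   6.9]
[[310, 163], [308, 278], [244, 279], [242, 163]] [[525.7, 106.4], [512.2, 208.4], [568.4, 216.2], [579.5, 112.9]]
210 140
```

View pics/p6.png

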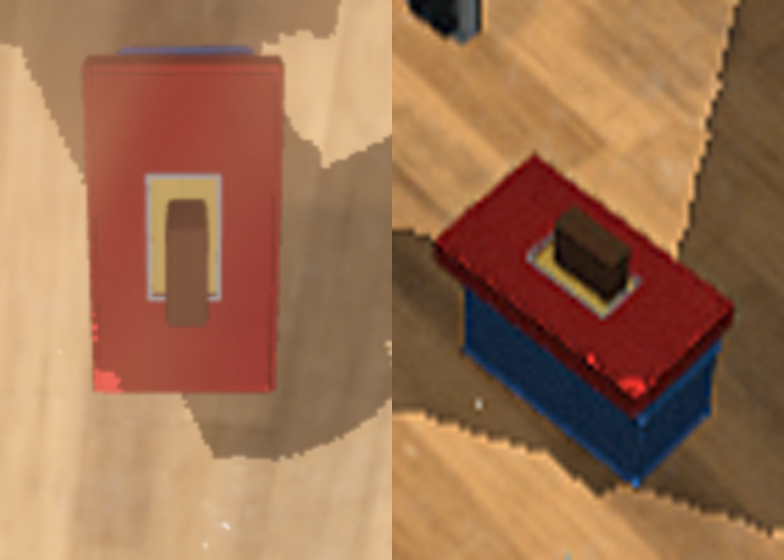

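The lids are flat on the tin with the bar upright. In the left crop the red top's corners are (83,70), (283,69), (275,391) and (95,392), and the bar's top is (166,228) to (208,326).

```bash
python3 - <<'E'
from h import *
im=get_image("wrist"); s=read_state()
f=lambda L:np.array(L)/2.8+[210,140]-.4
c=quad(im,f([(83,70),(283,69),(275,391),(95,392)]),80.5)
b=quad(im,f([(166,228),(208,228),(207,326),(167,326)]),106.5)
print(tool(s,[*c,77]),tool(s,[*b,77]))
E
```

```text
centre [546.5 161.5] sides [np.float64(102.9), np.float64(56.9), np.float64(102.9), np.float64(56.9)] long 97.1 short 7.2
centre [545.4 163.1] sides [np.float64(29.3), np.float64(11.4), np.float64(29.3), np.float64(11.3)] long 96.9 short 6.8
[-27.1  -1.8 165.6] [-28.8  -0.9 165.6]
```

>>> {"api": "carry_out", "payload": {"motion": [[0,0,0,-14,-0.5,30,1],[0,0,0,-27.5,-1,75,1],[0,0,0,-27.5,-1,110,1],[0,0,0,-27.5,-1,130,1],[0,0,0,-27.5,-1,135,1]]}}

```text
clock: 12.6
position: [545.5, 161.6, 106.6]
ee_rot: [0.748, -0.664, -0.001, 0.002]
contact_force: [-0.9, -0.2, 0.9]
gripper_width: 85.6
grasp_force: 0.0
```

>>> {"api": "carry_out", "payload": {"motion": [[0,0,0,0,0,12,1],[0,0,0,0,0,25,1],[0,0,0,0,0,36,1],[0,0,0,0,0,44,1],[0,0,0,0,0,46,1]]}}

```text
clock: 13.22
position: [546.5, 162.0, 62.3]
ee_rot: [0.748, -0.664, -0.0, 0.0]
contact_force: [0.4, 0.2, 0.4]
gripper_width: 85.5
grasp_force: 0.0
```

>>> {"api": "carry_out", "payload": {"motion": [[0,0,0,0,0,0,0.7],[0,0,0,0,0,0,0.55],[0,0,0,0,0,0,0.48],[0,0,0,0,0,0,0.44],[0,0,0,0,0,0,0.44]]}}

```text
clock: 13.85
position: [546.7, 162.2, 63.0]
ee_rot: [0.748, -0.664, 0.0, -0.0]
contact_force: [0.4, -0.0, -0.1]
gripper_width: 61.8
grasp_force: 0.0
```

>>> {"api": "carry_out", "payload": {"motion": [[0,0,0,0,0,0,0.4],[0,0,0,0,0,0,0.36],[0,0,0,0,0,0,0.32],[0,0,0,0,0,0,0.25],[0,0,0,0,0,0,0.2]]}}

```text
clock: 14.48
position: [546.8, 162.3, 63.3]
ee_rot: [0.748, -0.664, 0.0, -0.0]
contact_force: [-0.3, 0.1, 3.5]
gripper_width: 57.0
grasp_force: 63.7
```

>>> {"api": "carry_out", "payload": {"motion": [[0,0,0,0,0,0,-0.5],[0,0,0,0,0,0,-1],[0,0,0,0,0,-1,-1],[0,0,0,0,0,-3,-1],[0,0,0,0,0,-5,-1]]}}

```text
clock: 15.1
position: [546.3, 162.0, 67.5]
ee_rot: [0.748, -0.664, -0.0, 0.0]
contact_force: [-0.3, -0.2, -2.3]
gripper_width: 57.0
grasp_force: 63.9
```

>>> {"api": "carry_out", "payload": {"motion": [[0,0,0,0,0,-4,-1],[0,0,0,0,0,-8,-1],[0,0,0,0,0,-12,-1],[0,0,0,0,0,-15,-1],[0,0,0,0,0,-17,-1]]}}

```text
clock: 15.72
position: [546.7, 162.2, 85.2]
ee_rot: [0.748, -0.664, 0.0, -0.0]
contact_force: [-0.2, -0.2, -1.7]
gripper_width: 57.4
grasp_force: 63.9
```

```bash
python3 - <<'E'
from h import *
s=read_state(); print(s["clock"],s["position"],s["wrist_torque"])
for n in("scene","side"):
    im=get_image(n); m=mask(im,"red"); c=proj(im,[545,165,95]).astype(int)
    z=np.zeros_like(m); z[c[1]-50:c[1]+50,c[0]-50:c[0]+50]=m[c[1]-50:c[1]+50,c[0]-50:c[0]+50]
    k=max(cv2.findContours(z,cv2.RETR_EXTERNAL,cv2.CHAIN_APPROX_NONE)[0],key=cv2.contourArea)[:,0]
    r=R.from_euler("z",6.8,degrees=True).as_matrix()[:2,:2]
    d=s["position"][2]-63.3
    q=np.array([proj(im,[*(r@[a*29,b*52.5]+[546,162.5]),e+d]) for a in(-1,1) for b in(-1,1) for e in(64,80.5)])
    print(n,k.min(0),k.max(0),"pred",q.min(0).round(1),q.max(0).round(1))
E
```

```text
15.725 [546.69262464 162.24910305  85.21302898] [ 0.01111975 -0.00706531  0.03048956]
scene [299 179] [330 213] pred [276.6 166.9] [332.1 215.6]
side [244 179] [267 204] pred [244.1 179.4] [267.3 206.1]
```

The force is about the red lid's weight alone and the lid follows level, so continue straight up.

>>> {"api": "carry_out", "payload": {"motion": [[0,0,0,0,0,-5,-1],[0,0,0,0,0,-12,-1],[0,0,0,0,0,-20,-1],[0,0,0,0,0,-27,-1],[0,0,0,0,0,-33,-1]]}}

```text
clock: 16.45
position: [546.8, 162.3, 118.6]
ee_rot: [0.748, -0.664, 0.0, -0.0]
contact_force: [-0.1, -0.3, -2.1]
gripper_width: 56.5
grasp_force: 63.9
```

>>> {"api": "carry_out", "payload": {"motion": [[0,0,0,0,0,-7,-1],[0,0,0,0,0,-13,-1],[0,0,0,0,0,-17,-1],[0,0,0,0,0,-18,-1],[0,0,0,0,0,-18,-1]]}}

```text
clock: 17.08
position: [546.5, 162.1, 135.8]
ee_rot: [0.748, -0.664, -0.0, 0.0]
contact_force: [1.0, -0.7, -1.2]
gripper_width: 56.8
grasp_force: 63.9
```

>>> {"api": "carry_out", "payload": {"motion": [[0,0,0,0,0,0,-1],[0,0,0,0,0,0,-1],[0,0,0,0,0,0,-1],[0,0,0,0,0,0,-1]]}}

```text
clock: 17.58
position: [546.7, 162.2, 135.9]
ee_rot: [0.748, -0.664, -0.0, 0.0]
contact_force: [0.1, -0.4, -0.7]
gripper_width: 57.3
grasp_force: 63.9
```

```bash
python3 - <<'E'
from h import *
s=read_state(); print(s["clock"],s["position"],s["wrist_torque"])
r=R.from_euler("z",6.8,degrees=True).as_matrix()[:2,:2]
d=s["position"][2]-63.3; out=[]
for n in("scene","side"):
    im=get_image(n); c=proj(im,[545,165,100]).astype(int); w=(slice(c[1]-65,c[1]+60),slice(c[0]-55,c[0]+55))
    m=np.zeros((420,560),np.uint8); m[w]=mask(im,"red")[w]
    k=max(cv2.findContours(m,cv2.RETR_EXTERNAL,cv2.CHAIN_APPROX_NONE)[0],key=cv2.contourArea)[:,0]
    q=np.array([proj(im,[*(r@[a*29,b*52.5]+[546,162.5]),e+d]) for a in(-1,1) for b in(-1,1) for e in(64,80.5)])
    print(n,k.min(0),k.max(0),"pred",q.min(0).round(1),q.max(0).round(1))
    b,g,rr=[x.astype(int) for x in cv2.split(im["color"])]
    br=((rr>b+60)&(g>b+30)&(rr<245)) # brass/wood hint
    out.append(cv2.resize(im["color"][w],(396,450),interpolation=cv2.INTER_CUBIC))
cv2.imwrite("pics/p7.png",np.hstack(out))
E
```

```text
17.575 [546.65044913 162.18897474 135.85107831] [ 0.01740274 -0.05477112 -0.04356629]
scene [299 163] [332 200] pred [276.1 151.8] [334.6 202.3]
side [243 164] [267 188] pred [242.7 163.2] [266.5 189.2]
```

View pics/p7.png

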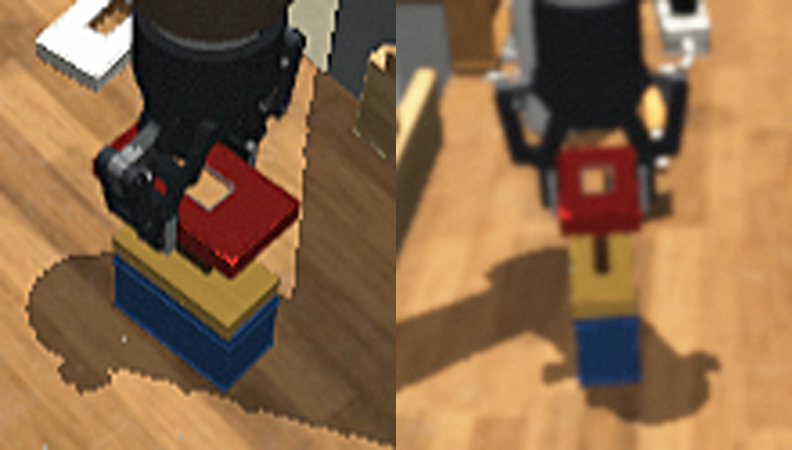

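The red lid is held level above the bar. The brass inner lid sits flush on the tin with its bar upright, and the arm is still. Handing in.

```bash
python3 -c "
from bench import *
print(job_done())"
```

```text
the job is handed in; nothing more can be done
None
```

The inner lid is seated in the blue tin, the red lid is held level about 30 mm above the grip bar, and the job was handed in at 17.6 s with no verdict returned.

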